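# Stop, reset and hold open the barware steriliser

## Robot

A 7-joint arm with a two-finger parallel gripper is mounted at the origin on a cart in front of the work surface, level with it; the furniture and walls round the work are solid. World frame = base frame: x ahead of the robot, y to its left, z up, the work surface at z = 0. Lengths are in m, angles in rad, forces in N, time in s.
With the tool pointing down it reaches from about 0.4 to 0.875 m from the base axis. Payload 19.3 kg.
Tool frame: the origin (TCP) lies between the finger pads, 19 mm behind the fingertips; this is the grasp point; z points along the fingers, y is the line along which they close (so a half turn about z gives the same grasp; the last joint's range is limited). The gripper opens to 85 mm and grips with 20 to 120 N. Pads are 22 mm wide; open, the fingers measure 114 mm over their backs; the gripper's body (76 mm by 85 mm) begins 54 mm behind the grasp point. The pads swing forward as they close: fully open they stand 13 mm farther back than shut.
Start: joints at [-1.389, 0.521, -0.036, 1.599, 0.021, 1.021, -0.113], TCP at [0.156, 0.605, 0.25] pointing down, gripper open.
Joint ranges: [-2.91, 2.91], [-0.3, 2.13], [-1.5, 1.42], [0.17, 2.43], [-1.26, 4.41], [0.16, 1.93], [-2.52, 2.52]. Speed limits (rad/s): [1.89, 1.89, 2.39, 2.39, 3.01, 3.01, 3.01].

## Interface

Orientations are given as [roll, pitch, yaw] about the fixed x, y, z axes, in that order (R = Rz(yaw) Ry(pitch) Rx(roll)).
In Python, from workcell import bot, vision gives the robot as it stands.
- The arm moves only by the shell command python3 -m creep 'ROWS' [FORCE]. ROWS is JSON, a list that holds one entry, the list of rows, each a list of 7 numbers: the opening, from -1 (shut) to 1 (fully open), then the shift along the tool's x, y, z in cm, then the turn, a rotation vector about the tool's x, y, z in rad. In form: [[[grip, tx, ty, tz, rx, ry, rz], ...]]. A call has 1 to 12 rows; each row shifts and turns the commanded pose from where the row before left it, along the tool's axes as they then stand; what a row does not reach is not made up. A row lasts 1/8 s, in which the tool goes at most 62.5 mm and 10.7 degrees, less where a joint would pass 70% of its speed; a pose out of reach is approached as far as the arm can. A call with a gripper value outside its range is refused whole. The fingers move at their own pace and stop on an object; FORCE is the grip in N (left out, the last holds). Time passes only in rows, so rows that do not move let the fingers close. It gives the time, the measured TCP pose, the force, the opening and the grip force at its end, in the units of the state.
- bot.observe(): the state, without advancing time (a new reading comes with each control period).
- vision.grab_frame(name): name is "side" or "top" or "wrist"; returns a dict with "image" (384x512x3 uint8, blue, green, red), "depth" (384x512 float32, m along the optical axis (not along the pixel's ray), 0 where there is no reading), "fovy" (degrees; the focal length in pixels is half the picture's height over the tangent of half this angle, whatever the lens; pixels are square), "cx", "cy" (the principal point, pixels), "cam_to_world" (4x4, takes a point from camera to world coordinates); the wrist camera has in their place "tool_from_camera" (4x4, takes a point from camera to tool coordinates, whose origin is the TCP and whose axes are the flange's). Camera axes: x right, y down, z forward; pixel columns grow to the right and rows downward; lengths in m; the calibration is good to about 2 mm. A picture is of the moment at which its call begins: read the wrist's pose just before it.
- bot.job_done(): hands the job in; it is judged then, once.
The state is a dict: "clock": time; "qpos": joint angles; "qd": joint speeds; "joint_efforts": joint torques, N m; "position": TCP position; "tool_rot": TCP orientation; "force": force on the tool from outside, world axes, zero at the start; "moment": the same for the moment, N m; "grip_width": finger opening in m; "finger_force": force on a finger pad.
Only numpy, scipy, OpenCV 4.12 (cv2) and the standard library are available. Lean on these libraries where they do the work, as an engineer would, in place of code of your own. Each camera call takes 0.05 s, during which the arm holds its last target. There are 200 camera calls.

## Task

End the cycle of the countertop steriliser: push its round stop button all the way down and let it spring up again, then turn the button's head clockwise as far as it goes to reset it. Only after that, raise the clear lid by its front tongue handle and hold it open at 45 degrees, give or take 5, so that I can take the cup out; the lid falls shut if let go, so finish while still holding the handle in the gripper. Leave the cup and everything else standing where it is.

Things in the scene. Friction and masses are not known exactly. Their poses are not given: they have to be found in the camera images.
- steriliser: low steel appliance fixed on the worktop, 250 (x) x 350 (y) x 100 mm high; origin at the centre of its underside, its -x face is the front, towards the robot, z up. Left part (+y, 220 mm wide): open chamber under a clear lid. Right part (130 mm wide): flat deck, top at z = 100 mm, with the stop button at x = -60, y = -110 mm.
- stop_press (a joint): travel of the stop button: 0 up, 0.008 m fully down. Spring: about 2 N to start it, 5.2 N fully down; it springs up when let go.
- stop_head (a joint): turn of the stop button's head in rad, grows clockwise seen from above; starts between 0 and 0.25, hard stop at 1.2. Friction only (0.04 N m): it stays where it is left. A white index line on the head points to the steriliser's front at 0.
- stop_top (a point): centre of the top of the mushroom head of the stop button. Black round head, diameter 40 mm, 19 mm high (its vertical side is gripped), on a thin stem; when up, its top is 34 mm and its underside 15 mm above the deck; a collar of diameter 54 mm stands 6 mm above the deck below it. The point turns with the head.
- lid: the lid: clear panel in a dark steel frame, 225 x 220 x 14 mm and 0.48 kg with its handle; origin on the hinge line (same point as point lid_hinge); the lid reaches from there to its -x; y along the hinge
- lid_hinge (a point): point on the lid's hinge line (fixed on the steriliser, above the chamber's back edge), at x = 100, y = 65, z = 107 mm of the steriliser; the hinge line runs along the steriliser's y.
- lid_angle (a joint): opening angle of the lid in rad: 0 shut (level), 0.785 is 45 degrees, up to 1.75. Free hinge: the lid falls shut when let go below about 1.5. Shut, its top stands 14 mm above the deck, its edge 65 mm from the button's axis.
- lid_handle (a point): centre of a black tongue at the middle of the lid's front edge; 47 mm long (x), 24 mm wide (y), 14 mm thick; the point lies at its centre, 250 mm from the hinge line, with the lid's axes (y along the hinge). The lid's front edge and the front face of the steriliser are 25 mm behind this point, with free space below it; pinched across its 24 mm it can pivot between the fingers as the lid rises.
- cup: white espresso cup, 62 x 86 x 50 mm, standing in the chamber; origin at the centre of its underside; leave alone
- stopper: cork bottle stopper with brass knob, 33 mm wide, 48 mm high, standing in the chamber; origin under its centre; leave alone
- can: drinks can, 53 mm wide, 134 mm high, on the worktop right of the steriliser; origin under its centre; leave alone
- spice_jar: spice jar with red cap, 45 mm wide, 106 mm high; origin under its centre; leave alone
- jigger: brass double jigger, 41 mm wide, 85 mm high; origin under its centre; leave alone
- match_box: match box lying flat, 54 x 37 x 16 mm; origin under its centre; leave alone

How it is judged:
On the way, in this order (a step that is already met when the one before it is completed fails the run):
1. the stop button is pushed fully down (value of joint stop_press above 0.0068 m), for 0.1 s.
2. the head is turned clockwise to its stop, with the button sprung up (value of joint stop_head above 1.1 rad and value of joint stop_press below 0.003 m), for 0.2 s.
At the end, for the whole second after the job is handed in: fingers on the lid (over 0.8 N), tool centre within 45 mm of the handle's centre, lid at rest at 45 degrees, 6 either way; stop button up (within 2 mm), head at its stop (over 1.1 rad); cup, stopper, can, spice jar, jigger, match box within 30 mm of where they stood (value of joint lid_angle between 0.68 and 0.89 rad and velocity of joint lid_angle between -0.1 and 0.1 rad/s and contact force between lid and the fingers above 0.8 N and distance between the grasp point and lid_handle below 0.045 m and value of joint stop_head above 1.1 rad and value of joint stop_press below 0.002 m and distance of each of cup, stopper, can, spice_jar, jigger, match_box from where it was at the start of the episode below 0.03 m); the arm keeps its last pose, push and grip.
It fails at once if the lid is opened before the stop button is reset (value of joint lid_angle above 0.2 rad and value of joint stop_head below 1.05 rad).
It fails at once if a thing that should be left alone is moved or knocked over (distance of any of cup, stopper, can, spice_jar, jigger, match_box from where it was at the start of the episode above 0.03 m or angle between any of cup, stopper, can, spice_jar, jigger, match_box's own z axis and vertical above 0.5 rad).
It also fails if it takes over 58 s, if anything falls off the work surface, if the arm or the gripper's body presses on something with over 40 N, if the wrist force passes 120 N, or if a joint passes its speed limit or range.

## Working session

There is one attempt and no reset: what is moved stays moved. The work goes in short steps, Python scripts to look and compute and a shell command to move; the robot and the scene stay as the last step left them, time stands still between calls to the robot, and variables do not carry over. Pictures are saved under pics/ and viewed, at most 10 in all, crops included, and the job is handed in when it is done.

```bash
mkdir -p pics; ls
python3 - <<'E'
from workcell import bot, vision
import cv2,numpy as np
s=bot.observe();print(s['position'],s['tool_rot'],s['clock'],s['grip_width'])
for n in("top","side"):
    f=vision.grab_frame(n);cv2.imwrite(f'pics/{n}0.png',f['image']);np.savez(n+'0.npz',**f)
    print(n,f['fovy'],f['cx'],f['cy'],np.round(f['cam_to_world'],3).tolist())
E
```

```text
pics
[0.15567388 0.60500594 0.24944294] [-3.14053596e+00  1.03854266e-04  2.88983947e+00] 0.0 0.08543000433608722
top 43.50442843838209 261.1777313005951 192.4234985028826 [[0.013, -0.976, 0.218, 0.248], [-1.0, -0.014, -0.002, -0.179], [0.005, -0.217, -0.976, 1.618], [0.0, 0.0, 0.0, 1.0]]
side 43.793328683648674 255.70763370743498 186.8699752732696 [[0.829, -0.332, 0.45, -0.055], [-0.558, -0.525, 0.642, -1.122], [0.023, -0.784, -0.621, 0.976], [0.0, 0.0, 0.0, 1.0]]
```

View pics/top0.png

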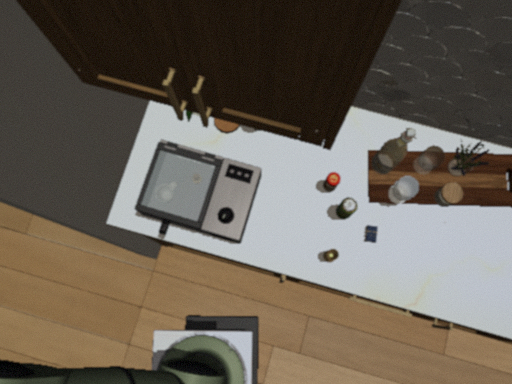

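View pics/side0.png

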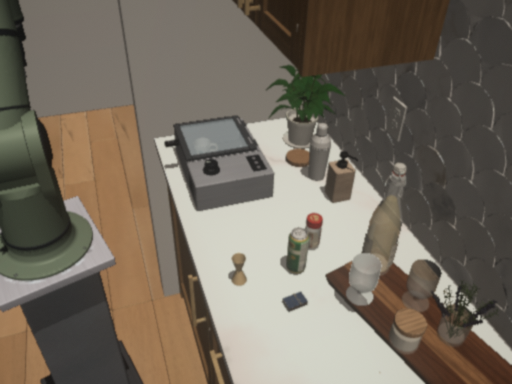

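```bash
cat > h.py <<'E'
import numpy as np,cv2
def ray(f,u,v,z):
    F=192/np.tan(np.radians(float(f['fovy']))/2);T=f['cam_to_world']
    d=T[:3,:3]@np.array([(u-f['cx'])/F,(v-f['cy'])/F,1]);o=T[:3,3]
    return o+d*(z-o[2])/d[2]
E
python3 - <<'E'
from h import *
f=np.load('top0.npz');g=np.load('side0.npz')
for n,f,box,z in(("btn",f,(212,200,240,230),.134),("hnd",f,(154,217,172,238),.114),("btnS",g,(200,155,222,177),.134),("hndS",g,(160,135,178,152),.107)):
    u0,v0,u1,v1=box;m=(cv2.cvtColor(f['image'],cv2.COLOR_BGR2GRAY)[v0:v1,u0:u1]<45).astype('u1')
    k,l,st,c=cv2.connectedComponentsWithStats(m)
    for i in range(1,k):
        if st[i,4]>15: print(n,st[i],c[i]+[u0,v0],ray(f,*(c[i]+[u0,v0]),z).round(4),f['depth'][int(c[i][1])+v0,int(c[i][0])+u0])
a=cv2.resize(f['image'][0:0+1,0:1],(1,1))
A=np.load('top0.npz')['image'][135:250,125:275];B=g['image'][110:215,150:285]
cv2.imwrite('pics/c0.png',np.vstack([cv2.resize(x,(600,300),interpolation=cv2.INTER_CUBIC) if 0 else cv2.resize(x,(390,299),interpolation=cv2.INTER_CUBIC) for x in(A,B)]))
E
```

```text
btn [  6   8  15  15 157] [225.52229299 214.96178344] [ 0.5052 -0.0718  0.134 ] 1.5017903
hnd [  0   0  18  17 111] [163.91891892 223.01801802] [0.4802 0.1231 0.114 ] 1.5171498
btnS [  4   5  15  14 145] [211.35862069 167.55862069] [ 0.4959 -0.1023  0.134 ] 1.4424703
hndS [ 6  4 12  7 35] [172.88571429 142.94285714] [0.4749 0.117  0.107 ] 1.5669627
```

View pics/c0.png

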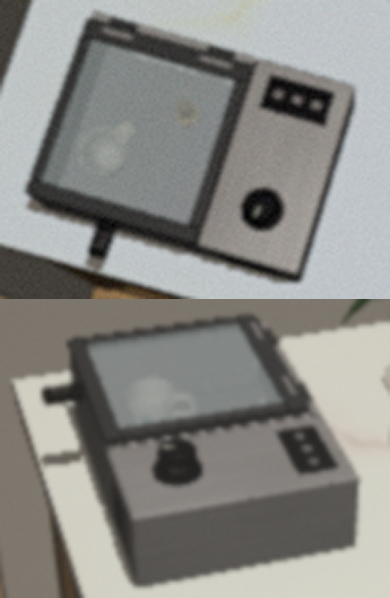

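```bash
cat >> h.py <<'E'
def cloud(f):
    F=192/np.tan(np.radians(float(f['fovy']))/2);T=f['cam_to_world'] if 'cam_to_world' in f else f['T']
    v,u=np.mgrid[:384,:512];d=f['depth']
    P=np.stack([(u-f['cx'])/F*d,(v-f['cy'])/F*d,d],-1)
    return P@T[:3,:3].T+T[:3,3]
E
python3 - <<'E'
from h import *
for n,bb,hb in(("top",(210,198,242,232),(150,210,180,242)),("side",(195,150,228,182),(155,130,185,155))):
    f=np.load(n+'0.npz');P=cloud(f)
    G=cv2.cvtColor(f['image'],cv2.COLOR_BGR2GRAY)
    u0,v0,u1,v1=bb;p=P[v0:v1,u0:u1].reshape(-1,3);q=p[p[:,2]>.122]
    print(n,'btn',len(q),q.min(0),q.max(0),q.mean(0),np.median(p[:,2]))
    u0,v0,u1,v1=hb;p=P[v0:v1,u0:u1].reshape(-1,3);g=G[v0:v1,u0:u1].ravel();q=p[(g<60)&(p[:,2]>.08)]
    print('hnd',len(q),q.min(0).round(3),q.max(0).round(3),q.mean(0).round(3))
    # deck/top region
    m=(P[...,2]>.085)&(P[...,2]<.135)&(abs(P[...,0]-.6)<.25)&(abs(P[...,1]-.03)<.3)
    m=cv2.morphologyEx(m.astype('u1'),cv2.MORPH_OPEN,np.ones((9,9)))
    k,l,st,c=cv2.connectedComponentsWithStats(m);i=1+np.argmax(st[1:,4])
    q=P[l==i];r=cv2.minAreaRect(q[:,:2].astype('f4')*1000)
    print('box',len(q),r,cv2.boxPoints(r).round().tolist(),np.percentile(q[:,2],[5,50,95]))
E
```

```text
top btn 135 [ 0.24832844 -0.17852866  0.12243336] [ 0.52808522 -0.05066109  1.61752365] [ 0.50082465 -0.07393268  0.17747781] 0.10217808630154324
hnd 279 [ 0.248 -0.179  0.081] [0.522 0.17  1.618] [0.49  0.119 0.129]
box 7908 ((595.3439331054688, 19.898529052734375), (351.16015625, 254.29254150390625), 74.49369049072266) [[426.0, -115.0], [671.0, -183.0], [765.0, 155.0], [520.0, 223.0]] [0.09722561 0.10915777 0.11788477]
side btn 111 [-0.05471424 -1.12177442  0.12249278] [ 0.5284339  -0.05471096  0.97633498] [ 0.49153003 -0.10585858  0.15399824] 0.10233554935347011
hnd 139 [0.449 0.034 0.085] [0.517 0.188 0.118] [0.486 0.111 0.108]
box 4901 ((593.9480590820312, 18.204376220703125), (359.90618896484375, 259.15899658203125), 73.57437896728516) [[419.0, -118.0], [667.0, -191.0], [769.0, 154.0], [521.0, 227.0]] [0.09586138 0.10755162 0.11545274]
```

```bash
python3 -m creep '[[[-1,0,0,0,0,0,0.18],[-1,0,0,0,0,0,0.18],[-1,0,0,0,0,0,0.18],[-1,0,0,0,0,0,0.18],[-1,0,0,0,0,0,0.18],[-1,0,0,0,0,0,0.18],[-1,0,0,0,0,0,0.18],[-1,0,0,0,0,0,0.18],[-1,-4.5,3,0,0,0,0],[-1,-4.5,3,0,0,0,0],[-1,-4.5,3,0,0,0,0],[-1,-4.5,3,0,0,0,0]]]'
python3 -m creep '[[[-1,-4.5,3,0,0,0,0],[-1,-4.5,3,0,0,0,0],[-1,-4.5,3,0,0,0,0],[-1,-4.5,3,0,0,0,0],[-1,-4.5,3,0,0,0,0],[-1,-4.5,3,0,0,0,0],[-1,-4.5,3,0,0,0,0],[-1,-4.5,3,0,0,0,0],[-1,0,0,0,0,0,0]]]'
cat > t.py <<'E'
import sys;from workcell import bot;import numpy as np
from scipy.spatial.transform import Rotation as R
s=bot.observe();T=R.from_euler('xyz',s['tool_rot'])
print('t',s['clock'],'p',np.round(s['position'],4),'rpy',np.round(s['tool_rot'],3),'q',np.round(s['qpos'],2),'F',np.round(s['force'],1),'w',s['grip_width'])
if len(sys.argv)>3: print('tool cm',(100*T.inv().apply(np.array(sys.argv[1:4],float)-s['position'])).round(2))
E
python3 t.py .507 -.072 .16
```

```text
clock: 1.6
position: [0.2536, 0.4104, 0.2499]
tool_rot: [-3.142, 0.0, 1.45]
force: [1.1, 1.5, -0.2]
grip_width: 0.0004
finger_force: 0.0
clock: 2.72
position: [0.4488, 0.0221, 0.25]
tool_rot: [3.141, 0.001, 1.444]
force: [-0.5, 0.8, 0.0]
grip_width: 0.0005
finger_force: 0.0
t 2.725 p [0.4488 0.0221 0.25  ] rpy [3.141e+00 1.000e-03 1.444e+00] q [-0.66  0.28  0.59  2.06 -0.2   0.85 -0.09] F [-0.5  0.8  0. ] w 0.00047597117271035757
tool cm [-8.59  6.96  9.01]
```

```bash
python3 -m creep '[[[-1,-4.3,3.5,0,0,0,0],[-1,-4.3,3.5,0,0,0,0],[-1,0,0,0,0,0,0]]]'
python3 t.py .507 -.072 .16
python3 - <<'E'
from workcell import bot,vision
from h import *
from scipy.spatial.transform import Rotation as R
s=bot.observe();f=vision.grab_frame('wrist')
T=np.eye(4);T[:3,:3]=R.from_euler('xyz',s['tool_rot']).as_matrix();T[:3,3]=s['position']
f['T']=T@f['tool_from_camera'];P=cloud(f);cv2.imwrite('pics/w0.png',f['image'])
m=(P[...,2]>.126)&(P[...,2]<.14)&(abs(P[...,0]-.507)<.04)&(abs(P[...,1]+.072)<.04)&(f['depth']>0)
q=P[m];print(m.sum(),q.mean(0),cv2.minEnclosingCircle((q[:,:2]*1000).astype('f4')),np.median(q[:,2]))
E
```

```text
clock: 3.1
position: [0.5078, -0.0711, 0.2497]
tool_rot: [3.141, 0.002, 1.445]
force: [-0.3, 0.9, -1.0]
grip_width: 0.0
finger_force: 0.0
t 3.1 p [ 0.5078 -0.0711  0.2497] rpy [3.141e+00 2.000e-03 1.445e+00] q [-0.43  0.4   0.59  1.91 -0.27  0.91  0.18] F [-0.3  0.9 -1. ] w 1.983291575026593e-05
tool cm [-0.09 -0.07  8.97]
1969 [ 0.51082483 -0.06841257  0.13274995] ((510.80072021484375, -70.05123138427734), 20.702394485473633) 0.13318761020385575
```

View pics/w0.png

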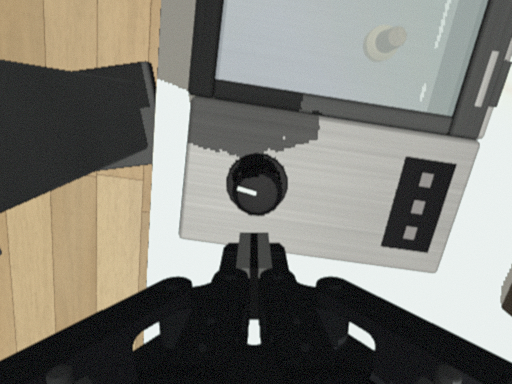

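```bash
python3 -m creep '[[[-1,0.1,0.2,4,0,0,0],[-1,0,0,4,0,0,0],[-1,0,0,1,0,0,0],[-1,0,0,0.5,0,0,0],[-1,0,0,0.3,0,0,0],[-1,0,0,0,0,0,0]]]'
python3 t.py .51 -.07 .145
```

```text
clock: 3.9
position: [0.5096, -0.0671, 0.1527]
tool_rot: [3.14, -0.0, 1.45]
force: [0.3, 0.7, 0.9]
grip_width: -0.0003
finger_force: 0.3
t 3.9 p [ 0.5096 -0.0671  0.1527] rpy [ 3.14 -0.    1.45] q [-0.35  0.54  0.5   2.   -0.39  0.7   0.27] F [0.3 0.7 0.9] w -0.0003233823150175708
tool cm [-0.28  0.08  0.77]
```

```bash
python3 -m creep '[[[-1,-0.2,0,0.2,0,0,0],[-1,0,0,0.2,0,0,0],[-1,0,0,0.2,0,0,0],[-1,0,0,0.1,0,0,0],[-1,0,0,0,0,0,0]]]'
python3 t.py .51 -.07 .145
```

```text
clock: 4.53
position: [0.5091, -0.0694, 0.1451]
tool_rot: [3.141, 0.0, 1.45]
force: [2.8, -0.6, 5.0]
grip_width: -0.0001
finger_force: 2.3
t 4.525 p [ 0.5091 -0.0694  0.1451] rpy [3.141 0.    1.45 ] q [-0.34  0.55  0.49  2.   -0.4   0.68  0.28] F [ 2.8 -0.6  5. ] w -5.031818719500118e-05
tool cm [-0.05  0.1   0.01]
```

Almost at the bottom (5 N); push until the force rises clearly above the spring.

```bash
python3 -m creep '[[[-1,0,0,0.2,0,0,0],[-1,0,0,0.1,0,0,0],[-1,0,0,0,0,0,0],[-1,0,0,0,0,0,0]]]'
python3 t.py .51 -.07 .145
```

```text
clock: 5.03
position: [0.5095, -0.0695, 0.1438]
tool_rot: [3.14, -0.001, 1.449]
force: [-8.5, 2.8, 46.9]
grip_width: 0.0
finger_force: 23.4
t 5.025 p [ 0.5095 -0.0695  0.1438] rpy [ 3.140e+00 -1.000e-03  1.449e+00] q [-0.34  0.55  0.49  2.   -0.4   0.68  0.29] F [-8.5  2.8 46.9] w 2.2884310210053703e-05
tool cm [-0.04  0.05 -0.12]
```

```bash
python3 -m creep '[[[-1,0,0,-3,0,0,0],[1,0,0,-2,0,0,0],[1,0,0,0,0,0,0],[1,0,0,0,0,0,0],[1,0,0,0,0,0,0],[1,0,0,0,0,0,0],[1,0,0,0,0,0,0]]]' 30
python3 t.py .51 -.07 .13
```

```text
clock: 5.9
position: [0.5088, -0.0693, 0.1918]
tool_rot: [-3.141, 0.0, 1.45]
force: [0.3, -1.0, 0.6]
grip_width: 0.0856
finger_force: 0.0
t 5.9 p [ 0.5088 -0.0693  0.1918] rpy [-3.141  0.     1.45 ] q [-0.38  0.48  0.54  1.97 -0.35  0.78  0.24] F [ 0.3 -1.   0.6] w 0.08564968000752048
tool cm [-0.05  0.13  6.18]
```

```bash
python3 -m creep '[[[1,-0.05,0.1,3,0,0,0],[1,0,0,2.2,0,0,0],[1,0,0,1,0,0,0],[-0.2,0,0,0,0,0,0],[-1,0,0,0,0,0,0],[-1,0,0,0,0,0,0],[-1,0,0,0,0,0,0],[-1,0,0,0,0,0,0],[-1,0,0,0,0,0,0]]]' 30
python3 t.py .51 -.07 .13
```

```text
clock: 7.02
position: [0.5104, -0.07, 0.1303]
tool_rot: [3.14, 0.0, 1.45]
force: [5.6, -0.1, 1.9]
grip_width: 0.0379
finger_force: 30.0
t 7.025 p [ 0.5104 -0.07    0.1303] rpy [3.14 0.   1.45] q [-0.32  0.58  0.47  2.01 -0.42  0.65  0.3 ] F [ 5.6 -0.1  1.9] w 0.037943596408741405
tool cm [-0.01 -0.04  0.03]
```

```bash
python3 -m creep '[[[-1,0,0,0,0,0,0.12],[-1,0,0,0,0,0,0.12],[-1,0,0,0,0,0,0.12],[-1,0,0,0,0,0,0.12],[-1,0,0,0,0,0,0.12],[-1,0,0,0,0,0,0.12],[-1,0,0,0,0,0,0.12],[-1,0,0,0,0,0,0.12],[-1,0,0,0,0,0,0]]]'
python3 t.py .51 -.07 .13; python3 -c "
from workcell import bot;print(bot.observe()['moment'])"
```

```text
clock: 8.15
position: [0.511, -0.0703, 0.1304]
tool_rot: [3.139, -0.002, 0.488]
force: [9.1, -2.6, 1.8]
grip_width: 0.0382
finger_force: 30.1
t 8.15 p [ 0.511  -0.0703  0.1304] rpy [ 3.139e+00 -2.000e-03  4.880e-01] q [-0.5   0.66  0.74  2.02 -0.67  0.72 -0.42] F [ 9.1 -2.6  1.8] w 0.03821387455606006
tool cm [-0.07 -0.08  0.04]
[-0.62492378 -1.89555677 -0.02831658]
```

```bash
for i in 1 ; do python3 -m creep '[[[-1,0,0,0,0,0,0.08],[-1,0,0,0,0,0,0.08],[-1,0,0,0,0,0,0.06],[-1,0,0,0,0,0,0]]]'; python3 -c "
from workcell import bot;print(bot.observe()['moment'])"; done
python3 -m creep '[[[-1,0,0,0,0,0,0.08],[-1,0,0,0,0,0,0.05],[-1,0,0,0,0,0,0],[-1,0,0,0,0,0,0]]]'
python3 -c "
from workcell import bot;print(bot.observe()['moment'])";  python3 t.py .51 -.07 .13
```

```text
clock: 8.65
position: [0.5104, -0.0706, 0.1303]
tool_rot: [3.14, -0.001, 0.269]
force: [4.7, -5.1, 1.9]
grip_width: 0.0383
finger_force: 31.0
[-1.22774937 -1.149425    0.65436748]
clock: 9.15
position: [0.5101, -0.0707, 0.1302]
tool_rot: [3.14, -0.001, 0.139]
force: [2.9, -5.5, 2.1]
grip_width: 0.0382
finger_force: 32.0
[-1.18403441 -0.75620065  0.17041903]
t 9.15 p [ 0.5101 -0.0707  0.1302] rpy [ 3.14e+00 -1.00e-03  1.39e-01] q [-0.55  0.7   0.83  2.02 -0.76  0.76 -0.69] F [ 2.9 -5.5  2.1] w 0.03822023115872523
tool cm [ 0.   -0.07  0.02]
```

```bash
python3 -m creep '[[[0.4,0,0,0,0,0,0],[0.4,0,0,0,0,0,0],[0.4,0,0,0,0,0,0],[0.4,0,0,-3,0,0,0],[0.4,0,0,-5,0,0,0],[0.4,0,0,-4,0,0,0],[0.4,0,0,0,0,0,0]]]'
python3 t.py
python3 - <<'E'
from workcell import vision;import cv2
cv2.imwrite('pics/w1.png',vision.grab_frame('wrist')['image'])
E
```

```text
clock: 10.02
position: [0.5107, -0.07, 0.2521]
tool_rot: [-3.141, -0.004, 0.14]
force: [-1.1, -0.2, -0.8]
grip_width: 0.0598
finger_force: 0.0
t 10.025 p [ 0.5107 -0.07    0.2521] rpy [-3.141 -0.004  0.14 ] q [-0.69  0.55  1.03  1.92 -0.56  0.99 -0.84] F [-1.1 -0.2 -0.8] w 0.05976013359860914
```

View pics/w1.png

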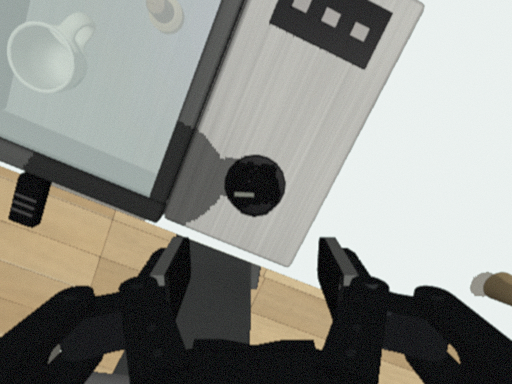

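Run:
```python
from workcell import bot,vision
from h import *
from scipy.spatial.transform import Rotation as R
s=bot.observe();f=vision.grab_frame('wrist')
T=np.eye(4);T[:3,:3]=R.from_euler('xyz',s['tool_rot']).as_matrix();T[:3,3]=s['position']
f['cam_to_world']=T@f['tool_from_camera']
g=cv2.cvtColor(f['image'],cv2.COLOR_BGR2GRAY);m=np.zeros_like(g);m[176:206,228:276]=(g[176:206,228:276]>75)
k,l,st,c=cv2.connectedComponentsWithStats(m)
for i in range(1,k):
  if st[i,4]>20:
    v,u=np.where(l==i);q=np.array([ray(f,a,b,.134)[:2] for a,b in zip(u,v)])
    d=cv2.fitLine((q*1000).astype('f4'),cv2.DIST_L2,0,.01,.01).ravel()
    print(st[i],q.mean(0),d[:2],np.arctan2(d[1],d[0])%np.pi)
P=cloud(f);z=(P[...,2]>.127)&(P[...,2]<.14)&(np.hypot(P[...,0]-.51,P[...,1]+.07)<.03)&(f['depth']>0);print(cv2.minEnclosingCircle((P[z][:,:2]*1000).astype('f4')),np.median(P[z][:,2]))
# handle
h=(P[...,2]>.1)&(P[...,2]<.13)&(np.hypot(P[...,0]-.468,P[...,1]-.122)<.045)&(f['depth']>0)&(g<50)
t=(P[...,:2]-[.595,.0195])@np.array([[.9636,.2672],[-.2672,.9636]]).T[:, :]
np.savez('w1.npz',P=P,g=g)
x=(P[...,0]-.595)*.9636-(P[...,1]-.0195)*.2672;y=(P[...,0]-.595)*.2672+(P[...,1]-.0195)*.9636
h&=(x<-.13);print('hnd ster',h.sum(),x[h].min(),x[h].max(),y[h].min(),y[h].max(),np.median(P[h],0))
```

```text
[235 192  20   5  88] [ 0.50983991 -0.06231497] [ 0.09863556 -0.9951236 ] 1.6695926
[228 198   7   8  31] [ 0.50105603 -0.05166777] [0.7700368 0.6379995] 0.6918975
((511.059814453125, -70.20098876953125), 20.682207107543945) 0.13314229007992312
hnd ster 1053 -0.16781973955548635 -0.13005971453554685 0.05330932002030708 0.07631880281617735 [0.46959733 0.11893702 0.11344806]
```

```bash
python3 -m creep '[[[1,0,0,0,0,0,0.14],[1,0,0,0,0,0,0.14],[1,0,0,0,0,0,0.13],[1,0,0,0,0,0,0]]]'
python3 t.py .468 .122 .2
```

```text
clock: 10.62
position: [0.5094, -0.0698, 0.2489]
tool_rot: [3.14, 0.002, -0.27]
force: [-0.1, 0.1, -0.5]
grip_width: 0.0859
finger_force: 0.0
t 10.625 p [ 0.5094 -0.0698  0.2489] rpy [ 3.14e+00  2.00e-03 -2.70e-01] q [-0.74  0.62  1.14  1.92 -0.65  1.04 -1.15] F [-0.1  0.1 -0.5] w 0.0858584581745482
tool cm [ -9.09 -17.39   4.89]
```

```bash
python3 -m creep '[[[1,-1.5,-2.9,0,0,0,0],[1,-1.5,-2.9,0,0,0,0],[1,-1.5,-2.9,0,0,0,0],[1,-1.5,-2.9,0,0,0,0],[1,-1.5,-2.9,0,0,0,0],[1,-1.5,-2.9,0,0,0,0],[1,0,0,2,0,0,0],[1,0,0,2,0,0,0],[1,0,0,0,0,0,0]]]'
python3 t.py .468 .122 .107
```

```text
clock: 11.75
position: [0.4688, 0.1215, 0.209]
tool_rot: [3.14, 0.002, -0.268]
force: [0.6, -0.6, 0.0]
grip_width: 0.0853
finger_force: 0.0
t 11.75 p [0.4688 0.1215 0.209 ] rpy [ 3.14e+00  2.00e-03 -2.68e-01] q [-1.16  0.66  1.16  2.04 -0.75  0.96 -1.44] F [ 0.6 -0.6  0. ] w 0.08533180015257047
tool cm [-0.07 -0.04 10.2 ]
```

```bash
python3 -m creep '[[[1,0,0,3,0,0,0],[1,0,0,3,0,0,0],[1,0,0,2.2,0,0,0],[1,0,0,2,0,0,0],[1,0,0,0,0,0,0]]]' 30
python3 t.py .468 .122 .107
python3 -m creep '[[[-0.2,0,0,0,0,0,0],[-1,0,0,0,0,0,0],[-1,0,0,0,0,0,0],[-1,0,0,0,0,0,0],[-1,0,0,0,0,0,0],[-1,0,0,0,0,0,0]]]' 30
python3 t.py .468 .122 .107
```

```text
clock: 12.38
position: [0.4694, 0.1215, 0.1078]
tool_rot: [3.141, 0.001, -0.269]
force: [0.2, -0.1, -0.1]
grip_width: 0.085
finger_force: 0.0
t 12.375 p [0.4694 0.1215 0.1078] rpy [ 3.141e+00  1.000e-03 -2.690e-01] q [-1.02  0.78  0.94  2.11 -0.95  0.77 -1.29] F [ 0.2 -0.1 -0.1] w 0.08503528767534764
tool cm [-0.15 -0.01  0.08]
clock: 13.12
position: [0.4698, 0.1224, 0.1085]
tool_rot: [-3.14, -0.0, -0.27]
force: [-0.9, 3.2, 9.7]
grip_width: 0.0236
finger_force: 33.3
t 13.125 p [0.4698 0.1224 0.1085] rpy [-3.14 -0.   -0.27] q [-1.02  0.78  0.94  2.11 -0.95  0.77 -1.29] F [-0.9  3.2  9.7] w 0.02363388589208694
tool cm [-0.16  0.09  0.15]
```

```bash
python3 -m creep '[[[-1,0.06,0,-1.23,0,0,0],[-1,0.06,0,-1.23,0,0,0],[-1,0.18,0,-1.21,0,0,0],[-1,0.18,0,-1.21,0,0,0],[-1,0.3,0,-1.19,0,0,0],[-1,0.3,0,-1.19,0,0,0],[-1,0,0,0,0,0,0]]]'
python3 t.py; python3 -m creep '[[[-1,0.42,0,-1.15,0,0,0],[-1,0.42,0,-1.15,0,0,0],[-1,0.53,0,-1.11,0,0,0],[-1,0.53,0,-1.11,0,0,0],[-1,0.63,0,-1.05,0,0,0],[-1,0.63,0,-1.05,0,0,0],[-1,0,0,0,0,0,0]]]'
python3 t.py .5385 .1025 .284
```

```text
clock: 14.0
position: [0.4803, 0.1195, 0.1813]
tool_rot: [-3.14, -0.001, -0.27]
force: [3.9, 4.6, -3.0]
grip_width: 0.0235
finger_force: 31.7
t 14.0 p [0.4803 0.1195 0.1813] rpy [-3.14e+00 -1.00e-03 -2.70e-01] q [-1.09  0.7   1.09  2.04 -0.81  0.91 -1.4 ] F [ 3.9  4.6 -3. ] w 0.023484395909996552
clock: 14.88
position: [0.5105, 0.1109, 0.247]
tool_rot: [-3.141, 0.0, -0.27]
force: [0.9, 6.1, -3.8]
grip_width: 0.0234
finger_force: 32.4
t 14.875 p [0.5105 0.1109 0.247 ] rpy [-3.141  0.    -0.27 ] q [-1.09  0.66  1.18  1.91 -0.71  1.07 -1.46] F [ 0.9  6.1 -3.8] w 0.02344791227837243
tool cm [ 2.92  0.06 -3.7 ]
```

```bash
python3 -m creep '[[[-1,0.73,0,-0.98,0,0,0],[-1,0.73,0,-0.98,0,0,0],[-1,0.82,0,-0.91,0,0,0],[-1,0.82,0,-0.91,0,0,0],[-1,0,0,0,0,0,0],[-1,0,0,0,0,0,0]]]'
python3 t.py .5385 .1025 .284
python3 - <<'E'
from workcell import vision
from h import *
I=[]
for n in('top','side'):
    f=vision.grab_frame(n);P=cloud(f);g=f['image'];I.append(g[80:260,90:300])
    x=(P[...,0]-.595)*.9636-(P[...,1]-.0195)*.2672;y=(P[...,0]-.595)*.2672+(P[...,1]-.0195)*.9636
    for lo,hi in((-.035,-.028),(.163,.17)):pass
    m=(f['depth']>0)&(x>-.07)&(x<.08)&(P[...,2]>.125)&(P[...,2]<.3)&(y>-.03)&(y<.165)
    q=np.c_[x[m],y[m],P[...,2][m]];a=np.degrees(np.arctan2(q[:,2]-.107,.1-q[:,0]))
    print(n,m.sum(),np.percentile(a,[5,25,50,75,95]).round(1))
cv2.imwrite('pics/fin.png',np.hstack([cv2.resize(i,(390,334)) for i in I]))
E
```

```text
clock: 15.62
position: [0.5404, 0.1025, 0.2847]
tool_rot: [-3.141, 0.0, -0.27]
force: [1.0, 5.4, -2.2]
grip_width: 0.0237
finger_force: 33.4
t 15.625 p [0.5404 0.1025 0.2847] rpy [-3.141  0.    -0.27 ] q [-1.05  0.66  1.19  1.79 -0.67  1.16 -1.48] F [ 1.   5.4 -2.2] w 0.023661480968429644
tool cm [-0.18  0.05  0.07]
top 1445 [45.1 46.  46.8 48.4 52.3]
side 762 [45.2 46.  46.7 48.1 51.8]
```

View pics/fin.png

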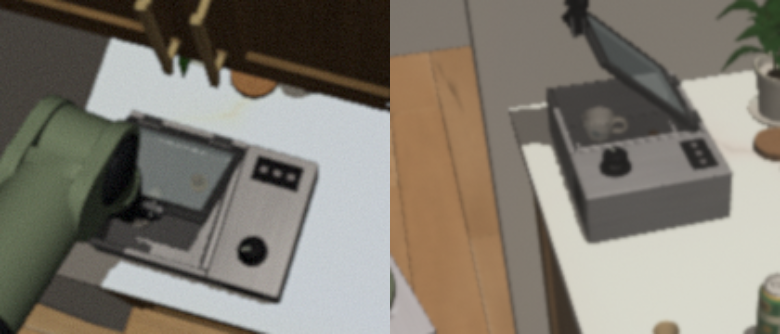

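The final picture shows the lid open and held by its tongue, with the button up at (252,250) in the top view. The surface measures about 45° once the 7 mm panel offset is taken off.

```bash
python3 -c "
from workcell import bot;print(bot.job_done())"
```

```text
the job is handed in; nothing more can be done
None
```

The job is handed in at about 16 s of 58 s: I pushed the stop button fully down, let it spring up and turned its head to the stop (index line measured at about 1.20 rad). The lid is now held by its tongue at about 45°, and I saw nothing else disturbed, though I did not re-measure the other objects' positions.

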